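# Close the balm tin with its double lid, then lift off the outer lid alone

## Task

Take the double lid by its wooden knob, so that inner and outer lid travel together, lower it gently onto the open aluminium tin and press the knob down firmly for a moment so that the lids are fully home. Then take the outer lid by its collar and lift it off alone, straight up, leaving the inner lid sitting undisturbed in the tin; finish while still holding the outer lid level in the air above the tin, clear of the wooden knob. Leave the tin where it stands and the other things on the table alone.

Things in the scene. Friction and masses are not known exactly. Their poses are not given: they have to be found in the camera images.
- tin: Open round aluminium tin part-filled with solid cream-coloured balm, loose on the table, 62 mm outer diameter, 60 mm tall, wall 4 mm (mouth 54 mm wide, balm 28 mm below the rim), about 0.6 kg. Origin: centre of its underside, z up, so the rim is at z = 60 mm.
- inner_lid: Inner lid, aluminium, about 0.12 kg. Origin: centre of its plug's underside, z up. Plug 49 mm diameter (lower edge tapered to 40), z 0 to 12 mm; flange 67 mm diameter, z 12 to 16 mm. Fully home the flange sits on the tin's rim, origin 48 mm above the tin's origin. It starts on the coaster with the outer lid resting loose on its flange, so lifting by the knob lifts both.
- knob (a point): Point to grip on the inner lid's wooden knob, on its axis 64 mm above the inner lid's origin. Knob head: upright cylinder, 24 mm diameter, from 46 to 75 mm above that origin, on a 16 mm stem; its top stands 36 mm above the outer lid's collar.
- outer_lid: Outer lid, aluminium cap, loose over the inner lid (2 mm side play), about 0.10 kg. Origin: centre of its open lower edge, z up; nested, 2 mm above the inner lid's origin. Skirt 76 mm outer, 71 mm inner diameter, z 0 to 14 mm; top plate z 14 to 17 mm; round collar on it, 48 mm outer diameter, z 17 to 37 mm, with a 32 mm hole right through in which the knob stands.
- collar (a point): Centre of the outer lid's collar at its top edge, 37 mm above the outer lid's origin. Grip the 48 mm collar across its outside from above, the knob standing up between the fingers; fingertips fit down to the plate 20 mm below this point.
- coaster: Round cork coaster, 100 mm diameter, 6 mm thick, fixed; the double lid stands about on its middle at the start. Origin: centre of its underside. Coaster and tin may be on either side.
- beaker: Bystander: open glass beaker, 68 mm diameter, 90 mm tall; origin at the centre of its underside.
- perfume_bottle: Bystander: amber glass perfume bottle, 60 mm diameter, 113 mm tall with its steel cap; origin at the centre of its underside.
- flask: Bystander: slim aluminium bottle with white cap, 52 mm diameter, 120 mm tall; origin at the centre of its underside.
- vial: Bystander: small clear glass bottle with a wooden ball stopper, 38 mm diameter, 80 mm tall; origin at the centre of its underside.
- dropper: Bystander: square black dropper bottle, 34 mm wide, 104 mm tall; origin at the centre of its underside.
- remote: Bystander: black remote control lying flat, 160 x 48 x 20 mm (x, y, z); origin at the centre of its underside.
- marker: Bystander: marker pen lying flat, 130 mm long (x), 15 mm thick; origin at the centre of its underside.

How it is judged:
By the outcome, as a careful person would: the job done as asked, in the order asked, and still so for the second after the job is handed in, while the arm keeps its last pose, push and grip.
It also fails if it takes over 59 s, if anything falls off the work surface, if the arm or the gripper's body presses on something with over 40 N, if the wrist force passes 120 N, or if a joint passes its speed limit or range.

## Robot

A 6-joint arm with a two-finger parallel gripper is mounted at the origin on the work surface. World frame = base frame: x ahead of the robot, y to its left, z up, the work surface at z = 0. Lengths are in m, angles in rad, forces in N, time in s.
With the tool pointing down it reaches from about 0.325 to 0.9 m from the base axis. Payload 6.1 kg.
Tool frame: the origin (TCP) lies at the very end of the fingers, on their centre line; the grasp point (between the pads) lies 19 mm behind it; z points along the fingers, y is the line along which they close (so a half turn about z gives the same grasp; the last joint's range is limited). The gripper opens to 85 mm and grips with 20 to 120 N. Pads are 22 mm wide; open, the fingers measure 114 mm over their backs; the gripper's body (76 mm by 85 mm) begins 54 mm behind the grasp point. The pads swing forward as they close: fully open they stand 13 mm farther back than shut.
Start: joints at [-1.339, 0.22, 1.526, -0, 1.395, -0.126], TCP at [0.219, -0.585, 0.231] pointing down, gripper open.
Joint ranges: [-2.98, 2.98], [-0.91, 2.08], [0.09, 2.57], [-1.24, 4.39], [0.2, 2.65], [-2.68, 2.68]. Speed limits (rad/s): [2.57, 2.57, 3.01, 3.14, 3.14, 3.14].

## Interface

Orientations are given as a unit quaternion [x, y, z, w].
In Python, from rig import * gives the robot as it stands.
- The arm moves only by the shell command python3 -m crank 'ROWS' [FORCE]. ROWS is JSON, a list of rows, each a list of 7 numbers: the opening in per cent of the stroke, from 0 (shut) to 100 (fully open), then the shift along the tool's x, y, z in mm, then the turn, a rotation vector about the tool's x, y, z in degrees. In form: [[hand, x, y, z, ax, ay, az], ...]. A call has 1 to 20 rows; each row shifts and turns the commanded pose from where the row before left it, along the tool's axes as they then stand; what a row does not reach is not made up. A row lasts 1/10 s, in which the tool goes at most 50 mm and 8.59 degrees, less where a joint would pass 70% of its speed; a pose out of reach is approached as far as the arm can. A call is refused whole if a number of a shift passes 50 or a number of a turn 8.59, either way. A call with a gripper value outside its range is refused whole. The fingers move at their own pace and stop on an object; FORCE is the grip in N (left out, the last holds). Time passes only in rows, so rows that do not move let the fingers close. It gives the time, the measured TCP pose, the force, the opening and the grip force at its end, in the units of the state.
- state(): the state, without advancing time (a new reading comes with each control period).
- grab_frame(name): name is "side" or "top"; returns (picture, depth): 480x640x3 uint8, red, green, blue; 480x640 float32, m along the optical axis (not along the pixel's ray), 0 where there is no reading.
- camera_params(name): a dict with "mtx" (3x3 intrinsics, pixels), "eye" and "attitude" of the camera in the world. Camera axes: x right, y up, looking along -z (the intrinsics and any distortion apply to the point x, -y, -z); pixel columns grow to the right and rows downward; lengths in m; the calibration is good to about 2 mm. A picture is of the moment at which its call begins. camera_params takes no time and is no camera call.
- job_done(): hands the job in; it is judged then, once.
Trained networks look in the newest picture that a camera, given by its name, has taken for a name from the list of things; names that differ only in an ending like _2 or _b are one class to them, and where a whole thing is asked for, a point or a joint stands for the part that bears it (a point fixed in the world has none). Each returns a list of dicts, best first, with "p" (0 to 1); they miss things now and then, are a little off and sometimes report something else, mostly with a low value. They report only what shows in the picture. A call takes as long as a camera call.
- recognise(name, camera): "at" ([x, y, z] in m, in the coordinates of the camera as it stood for that picture, good to about 4 mm: the middle of the surface that is visible of it).
- masks_of(name, camera): "mask" (480x640 bool, what is visible of it).
The state is a dict: "time_s": time; "joint_positions": joint angles; "qd": joint speeds; "tau": joint torques, N m; "tool_pos": TCP position; "orientation": TCP orientation; "wrist_force": force on the tool from outside, world axes, zero at the start; "ft_torque": the same for the moment, N m; "gripper_width": finger opening in m; "gripper_force": force on a finger pad.
Only numpy, scipy, OpenCV 4.12 (cv2) and the standard library are available. Lean on these libraries where they do the work, as an engineer would, in place of code of your own. Each camera call takes 0.05 s, during which the arm holds its last target. There are 200 camera calls.

## Working session

There is one attempt and no reset: what is moved stays moved. The work goes in short steps, Python scripts to look and compute and a shell command to move; the robot and the scene stay as the last step left them, time stands still between calls to the robot, and variables do not carry over. Pictures are saved under pics/ and viewed, at most 10 in all, crops included, and the job is handed in when it is done.

```bash
mkdir -p pics
cat > h.py <<'E'
from rig import *
import numpy as np, cv2
from scipy.spatial.transform import Rotation as R
def cam(c):
    p=camera_params(c); a=np.array(p["attitude"],float)
    Rm=a if a.shape==(3,3) else R.from_quat(a).as_matrix()
    return np.array(p["mtx"]),np.array(p["eye"]),Rm,p
def w(c,pt):
    K,e,Rm,_=cam(c); return e+Rm@np.array(pt)
def cloud(c,d,mask=None):
    K,e,Rm,_=cam(c)
    m=d>0
    if mask is not None: m&=mask
    v,u=np.nonzero(m); z=d[m]
    P=np.c_[(u-K[0,2])/K[0,0]*z,-(v-K[1,2])/K[1,1]*z,-z]
    return P@Rm.T+e
def save(n,im): cv2.imwrite("pics/"+n,im[...,::-1])
E
python3 - <<'E'
from h import *
np.set_printoptions(precision=4,suppress=True)
s=state(); print({k:np.round(v,3) for k,v in s.items()})
ims=[]
for c in("top","side"):
    im,d=grab_frame(c); ims.append(im); np.save(f"d_{c}.npy",d); print(c,camera_params(c))
    for n in("tin","knob","outer_lid","collar","coaster","inner_lid"):
        for r in recognise(n,c)[:2]: print(c,n,round(r["p"],2),w(c,r["at"]))
save("a.png",cv2.resize(np.vstack(ims),(450,675))[:600] if 0 else cv2.resize(np.hstack(ims),(800,300)))
save("top.png",ims[0]);save("side.png",ims[1])
E
```

```text
{'time_s': np.float64(0.0), 'joint_positions': array([-1.339,  0.221,  1.528, -0.   ,  1.395, -0.126]), 'qd': array([-0.001,  0.001, -0.   ,  0.   ,  0.001, -0.   ]), 'tau': array([ -0.002, -49.69 , -38.94 ,  -0.   ,   0.011,   0.   ]), 'tool_pos': array([ 0.219, -0.585,  0.23 ]), 'orientation': array([ 0.984,  0.178, -0.   , -0.001]), 'wrist_force': array([ 0.288, -0.335, -0.472]), 'ft_torque': array([-0.003,  0.057, -0.021]), 'gripper_force': np.float64(0.0), 'gripper_width': np.float64(0.086)}
top {'mtx': array([[614.9766,   0.    , 323.1352],
       [  0.    , 614.9766, 238.5972],
       [  0.    ,   0.    ,   1.    ]]), 'eye': array([0.3927, 0.0149, 1.4182]), 'attitude': array([ 0.0586, -0.0677, -0.6953,  0.7131])}
top tin 0.75 [0.5485 0.2324 0.0298]
top outer_lid 0.93 [ 0.4906 -0.1264  0.0263]
top collar 0.58 [ 0.49   -0.1302  0.0236]
top coaster 0.96 [ 0.4949 -0.1454  0.0063]
top inner_lid 0.72 [ 0.4961 -0.1248  0.081 ]
side {'mtx': array([[496.1254,   0.    , 322.7845],
       [  0.    , 496.1254, 237.3922],
       [  0.    ,   0.    ,   1.    ]]), 'eye': array([ 0.4677, -0.9626,  0.7047]), 'attitude': array([ 0.481 , -0.033 , -0.0742,  0.873 ])}
side tin 0.75 [0.5466 0.2109 0.0425]
side tin 0.51 [ 0.4974 -0.1488  0.0278]
side knob 0.78 [ 0.4973 -0.1375  0.0693]
side outer_lid 0.72 [ 0.4943 -0.1467  0.0268]
side collar 0.65 [ 0.4947 -0.1506  0.0234]
side coaster 0.94 [ 0.4965 -0.1598  0.0045]
side coaster 0.54 [ 0.6579 -0.0153  0.0381]
side inner_lid 0.46 [ 0.493  -0.1342  0.065 ]
side inner_lid 0.38 [0.5074 0.4095 0.018 ]
```

View pics/top.png

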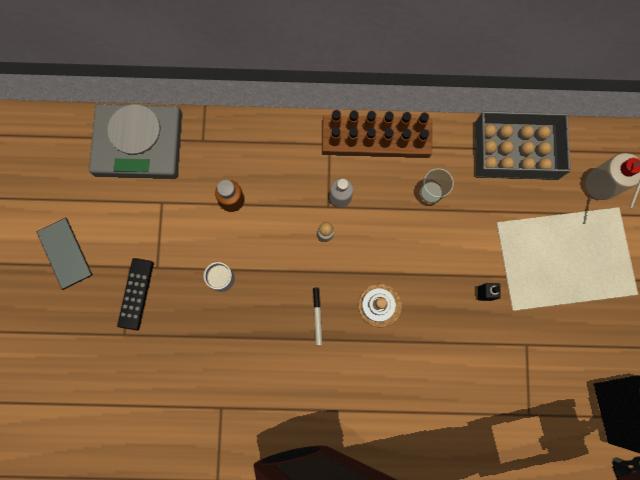

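View pics/side.png

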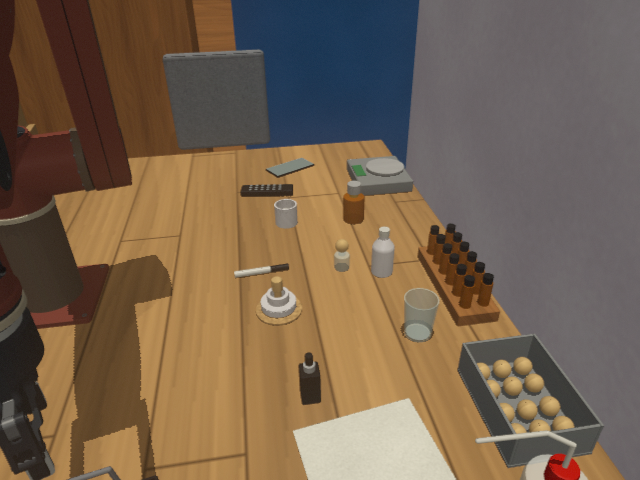

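Run:
```python
from h import *
np.set_printoptions(precision=4,suppress=True)
from scipy.optimize import least_squares
def fit(P):
    c=P.mean(0)[:2]
    return least_squares(lambda p:np.hypot(P[:,0]-p[0],P[:,1]-p[1])-p[2],[*c,.03],loss='soft_l1',f_scale=.002).x
for c in("top","side"):
    P=cloud(c,np.load(f"d_{c}.npy"))
    for n,x,y,bands in(("lid",.497,-.135,((.004,.009),(.022,.028),(.041,.049),(.07,.086))),("tin",.547,.228,((.025,.04),(.055,.066),))):
        for lo,hi in bands:
            Q=P[(np.hypot(P[:,0]-x,P[:,1]-y)<.06)&(P[:,2]>lo)&(P[:,2]<hi)]
            if len(Q)>5: print(c,n,lo,len(Q),Q.mean(0),(Q.min(0)+Q.max(0))/2,np.ptp(Q,axis=0),fit(Q))
# everything >0.06 clusters
P=cloud("top",np.load("d_top.npy"))
for n in("beaker","perfume_bottle","flask","vial","dropper","remote","marker"):
    for c in("top","side"):
        for r in recognise(n,c)[:1]: print(c,n,round(r["p"],2),w(c,r["at"]))
```

```text
top lid 0.004 382 [ 0.4949 -0.1381  0.0063] [ 0.4964 -0.1355  0.0065] [0.117  0.1173 0.005 ] [ 0.4979 -0.1329  0.045 ]
top lid 0.022 397 [ 0.4958 -0.1273  0.025 ] [ 0.497 -0.13   0.025] [0.0744 0.0728 0.006 ] [ 0.4981 -0.1307  0.0311]
top lid 0.041 166 [ 0.4967 -0.1303  0.0448] [ 0.4964 -0.13    0.045 ] [0.0448 0.0449 0.0079] [ 0.4971 -0.1297  0.02  ]
top lid 0.07 93 [ 0.4965 -0.129   0.0799] [ 0.4963 -0.1289  0.0784] [0.0216 0.0215 0.0144] [ 0.4965 -0.1292  0.0084]
top tin 0.025 442 [0.5506 0.2335 0.0325] [0.5482 0.2308 0.0328] [0.0573 0.0587 0.0143] [0.5509 0.2338 0.019 ]
top tin 0.055 154 [0.5491 0.2322 0.0594] [0.5493 0.2324 0.0602] [0.0611 0.0607 0.0103] [0.5497 0.2322 0.0289]
side lid 0.004 369 [ 0.4962 -0.1568  0.0056] [ 0.4966 -0.1462  0.0065] [0.0979 0.0798 0.0049] [ 0.496  -0.1303  0.0444]
side lid 0.022 311 [ 0.4956 -0.1423  0.0244] [ 0.496  -0.1357  0.025 ] [0.0748 0.0656 0.0058] [ 0.4965 -0.1283  0.0317]
side lid 0.041 146 [ 0.4955 -0.1362  0.0438] [ 0.4961 -0.1324  0.0444] [0.0469 0.043  0.0069] [ 0.4962 -0.1296  0.0198]
side lid 0.07 94 [ 0.4961 -0.1339  0.0779] [ 0.4961 -0.13    0.0767] [0.0216 0.0241 0.0129] [ 0.4968 -0.1325  0.0083]
side tin 0.025 139 [0.5483 0.2216 0.0329] [0.5488 0.2308 0.0325] [0.0582 0.0656 0.0147] [0.549  0.2315 0.0291]
side tin 0.055 96 [0.5476 0.2296 0.058 ] [0.5489 0.2317 0.0587] [0.0605 0.0676 0.0066] [0.5484 0.2314 0.0295]
top beaker 0.79 [ 0.7793 -0.2551  0.0519]
side beaker 0.8 [ 0.7636 -0.2694  0.0618]
top perfume_bottle 0.94 [0.7255 0.2119 0.0781]
side perfume_bottle 0.93 [0.7312 0.1987 0.0598]
top flask 0.71 [ 0.739  -0.0393  0.0806]
side flask 0.75 [ 0.7452 -0.0574  0.0609]
top vial 0.71 [ 0.6516 -0.0046  0.0675]
side vial 0.63 [ 0.6553 -0.0175  0.0397]
top dropper 0.65 [ 0.5242 -0.3666  0.0734]
top remote 0.83 [0.5059 0.4155 0.0241]
side remote 0.69 [0.5061 0.4084 0.0192]
top marker 0.92 [0.4698 0.0088 0.0161]
side marker 0.65 [0.4661 0.0043 0.0108]
```

Top view: the lid stack is on the coaster at (380,305) and the tin at (218,277). Both cameras agree: lid axis ≈ (0.496, -0.130), tin ≈ (0.549, 0.232). I'll keep the present tool yaw.

```bash
cat >> h.py <<'E'
def go(x,y,z):
    s=state(); r=R.from_quat(s["orientation"]); p=np.array(s["tool_pos"])
    print("t",round(s["time_s"],2),"tcp",np.round(p*1000,1),"tool-mm",np.round(r.inv().apply(np.array([x,y,z])-p)*1000,1),
     "tilt",np.round(np.degrees((r*R.from_quat([1,0,0,0]).inv()).as_rotvec()),2),"F",np.round(s["wrist_force"],1),"w",round(s["gripper_width"],4),"g",round(s["gripper_force"],1))
E
python3 -c "
from h import *
go(.4963,-.130,.13)"
```

```text
t 1.4 tcp [ 218.9 -585.4  231.3] tool-mm [ 419.3 -329.4  101.3] tilt [ 0.   0.  20.5] F [ 0.   0.1 -0.8] w 0.0858 g 0.0
```

```bash
python3 -m crank '[[100,15,-12,0,0,0,0],[100,30,-23.5,0,0,0,0],[100,30,-23.5,0,0,0,0],[100,30,-23.5,0,0,0,0],[100,30,-23.5,0,0,0,0],[100,30,-23.5,0,0,0,0],[100,30,-23.5,5,0,0,0],[100,30,-23.5,10,0,0,0],[100,30,-23.5,10,0,0,0],[100,30,-23.5,10,0,0,0],[100,30,-23.5,10,0,0,0],[100,30,-23.5,10,0,0,0],[100,30,-23.5,10,0,0,0],[100,30,-23.5,10,0,0,0],[100,14,-11.5,10,0,0,0],[100,0,0,10,0,0,0],[100,0,0,5,0,0,0],[100,0,0,0,0,0,0]]' 40
python3 - <<'E'
from h import *
from h import cloud
go(.4963,-.130,.05)
im,d=grab_frame("side"); P=cloud("side",d)
save("b.png",cv2.resize(im[180:340,190:370],None,fx=3,fy=3))
E
```

```text
time_s: 3.2
tool_pos: [0.4951, -0.1311, 0.1304]
orientation: [0.984, 0.178, -0.001, -0.0]
wrist_force: [0.1, -0.1, -0.6]
gripper_width: 0.0854
gripper_force: 0.0
t 3.2 tcp [ 495.1 -131.1  130.4] tool-mm [ 1.6 -0.5 80.4] tilt [ 0.04  0.1  20.46] F [ 0.1 -0.1 -0.6] w 0.0854 g 0.0
```

View pics/b.png

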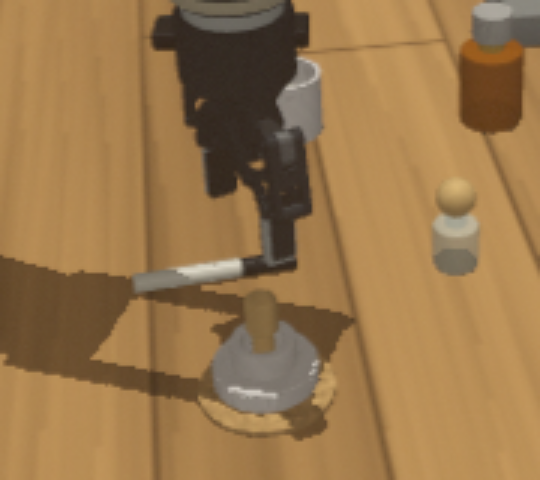

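The open gripper is above the knob (crop 262,300), with one finger on the near side and one on the far side. I'll descend and grip.

```bash
python3 -m crank '[[100,1.6,-0.5,10,0,0,0],[100,0,0,20,0,0,0],[100,0,0,20,0,0,0],[100,0,0,15,0,0,0],[100,0,0,10,0,0,0],[100,0,0,5,0,0,0],[100,0,0,0,0,0,0],[20,0,0,0,0,0,0],[10,0,0,0,0,0,0],[0,0,0,0,0,0,0],[0,0,0,0,0,0,0],[0,0,0,0,0,0,0],[0,0,0,0,0,0,0],[0,0,0,0,0,0,0],[0,0,0,0,0,0,0],[0,0,0,0,0,0,0]]' 50
```

```text
time_s: 4.85
tool_pos: [0.4978, -0.1295, 0.0517]
orientation: [0.984, 0.178, 0.0, 0.0]
wrist_force: [-0.8, 1.2, 4.8]
gripper_width: 0.0228
gripper_force: 49.1
```

```bash
python3 -m crank '[[0,0,0,-2,0,0,0],[0,0,0,-5,0,0,0],[0,0,0,-10,0,0,0],[0,0,0,-15,0,0,0],[0,0,0,-18,0,0,0],[0,0,0,-18,0,0,0],[0,0,0,-15,0,0,0],[0,0,0,-10,0,0,0],[0,0,0,-7,0,0,0],[0,0,0,0,0,0,0],[0,0,0,0,0,0,0]]'
python3 - <<'E'
from h import *
go(.549,.2318,.15)
im,d=grab_frame("side"); P=cloud("side",d)
save("c.png",cv2.resize(im[120:340,190:370],None,fx=2.7,fy=2.7))
E
```

```text
time_s: 5.95
tool_pos: [0.4971, -0.1293, 0.1508]
orientation: [0.984, 0.178, -0.0, -0.0]
wrist_force: [-0.2, 0.6, -2.2]
gripper_width: 0.0228
gripper_force: 49.1
t 5.95 tcp [ 497.1 -129.3  150.8] tool-mm [ 175.1 -320.1    0.9] tilt [ 0.03  0.04 20.5 ] F [-0.2  0.6 -2.2] w 0.0228 g 49.1
```

View pics/c.png

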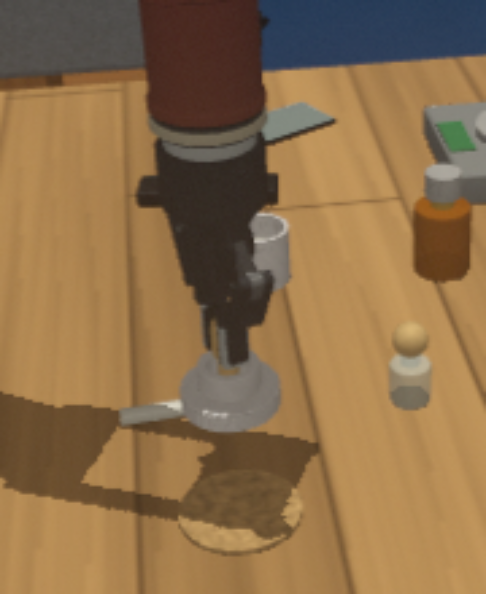

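Both lids hang level from the knob, clear of the coaster. The wrist reads 2.2 N, which matches the pair's weight. Now over the tin.

```bash
python3 -m crank '[[0,4,-7,0,0,0,0],[0,9,-16,0,0,0,0],[0,14,-26,0,0,0,0],[0,18,-33,0,0,0,0],[0,18,-33,0,0,0,0],[0,18,-33,0,0,0,0],[0,18,-33,0,0,0,0],[0,18,-33,0,0,0,0],[0,18,-33,0,0,0,0],[0,16,-29,0,0,0,0],[0,12,-22,0,0,0,0],[0,8,-14,0,0,0,0],[0,4,-8,0,0,0,0],[0,0,0,0,0,0,0],[0,0,0,0,0,0,0]]'
python3 - <<'E'
from h import *
np.set_printoptions(precision=4,suppress=True)
from scipy.optimize import least_squares
go(.549,.2318,.15)
def fit(P,r):
    c=P.mean(0)[:2]
    return least_squares(lambda p:np.hypot(P[:,0]-p[0],P[:,1]-p[1])-r,c,loss='soft_l1',f_scale=.001).x
im,d=grab_frame("side"); P=cloud("side",d)
save("d.png",cv2.resize(im[80:260,220:360],None,fx=3.3,fy=3.3))
x,y=.549,.2318
for lo,hi,r in((.02,.055,.031),(.104,.12,.038),(.126,.142,.024)):
    Q=P[(np.hypot(P[:,0]-x,P[:,1]-y)<.05)&(P[:,2]>lo)&(P[:,2]<hi)]
    print(lo,len(Q),(Q.min(0)+Q.max(0))/2,np.ptp(Q,axis=0),fit(Q,r))
E
```

```text
time_s: 7.5
tool_pos: [0.5491, 0.2307, 0.151]
orientation: [0.984, 0.178, -0.0, 0.0]
wrist_force: [-0.1, -0.5, -2.3]
gripper_width: 0.0229
gripper_force: 49.2
t 7.5 tcp [549.1 230.7 151. ] tool-mm [ 0.3 -1.   0.9] tilt [-0.03  0.05 20.48] F [-0.1 -0.5 -2.3] w 0.0229 g 49.2
0.02 372 [0.5486 0.2324 0.0375] [0.0609 0.0688 0.0349] [0.549  0.2326]
0.104 136 [0.5467 0.2108 0.1127] [0.0736 0.0444 0.0144] [0.5477 0.231 ]
0.126 129 [0.5437 0.2243 0.134 ] [0.0601 0.0437 0.0159] [0.548  0.2299]
```

View pics/d.png

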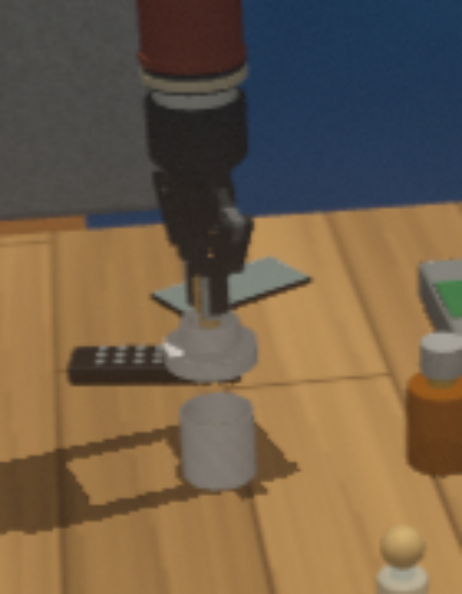

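The lids are level above the tin (lid at crop 210,350, tin at 218,440), offset by about (1, 1.5) mm. I'll correct that and lower.

```bash
python3 -m crank '[[0,1.5,-1,3,0,0,0],[0,0,0,8,0,0,0],[0,0,0,10,0,0,0],[0,0,0,10,0,0,0],[0,0,0,6,0,0,0],[0,0,0,4,0,0,0],[0,0,0,2,0,0,0],[0,0,0,2,0,0,0],[0,0,0,2,0,0,0],[0,0,0,2,0,0,0],[0,0,0,2,0,0,0],[0,0,0,0,0,0,0],[0,0,0,0,0,0,0]]'
```

```text
time_s: 8.85
tool_pos: [0.5504, 0.233, 0.1003]
orientation: [0.984, 0.178, -0.0, 0.0]
wrist_force: [1.0, -0.3, -1.4]
gripper_width: 0.0229
gripper_force: 49.2
```

```bash
python3 -m crank '[[0,0,0,1,0,0,0],[0,0,0,1,0,0,0],[0,0,0,1,0,0,0],[0,0,0,1,0,0,0],[0,0,0,1,0,0,0],[0,0,0,0.5,0,0,0],[0,0,0,0.5,0,0,0],[0,0,0,0,0,0,0],[0,0,0,0,0,0,0],[0,0,0,0,0,0,0]]'
```

```text
time_s: 9.85
tool_pos: [0.5504, 0.233, 0.0944]
orientation: [0.984, 0.178, 0.0, -0.0]
wrist_force: [-0.8, 0.3, -2.4]
gripper_width: 0.0232
gripper_force: 49.2
```

```bash
python3 -m crank '[[0,0,0,0.5,0,0,0],[0,0,0,0.5,0,0,0],[0,0,0,0.5,0,0,0],[0,0,0,0.5,0,0,0],[0,0,0,0,0,0,0],[0,0,0,0,0,0,0],[0,0,0,0,0,0,0]]'
```

```text
time_s: 10.55
tool_pos: [0.5509, 0.2332, 0.0938]
orientation: [0.984, 0.178, 0.001, -0.0]
wrist_force: [-3.1, -1.1, 7.0]
gripper_width: 0.0226
gripper_force: 49.9
```

```bash
python3 -m crank '[[0,0,0,0.5,0,0,0],[0,0,0,0.5,0,0,0],[0,0,0,0.5,0,0,0],[0,0,0,0.5,0,0,0],[0,0,0,0,0,0,0],[0,0,0,0,0,0,0],[0,0,0,0,0,0,0]]' 80
```

```text
time_s: 11.25
tool_pos: [0.5516, 0.2333, 0.0938]
orientation: [0.984, 0.178, 0.001, 0.0]
wrist_force: [-6.6, -2.1, 18.0]
gripper_width: 0.0219
gripper_force: 78.5
```

```bash
python3 -m crank '[[0,-0.5,0,0.5,0,0,0],[0,-0.3,0,0.5,0,0,0],[0,-0.3,0,0.5,0,0,0],[0,0,0,0.5,0,0,0],[0,0,0,0,0,0,0],[0,0,0,0,0,0,0],[0,0,0,0,0,0,0],[0,0,0,0,0,0,0],[0,0,0,0,0,0,0]]'
```

```text
time_s: 12.15
tool_pos: [0.5517, 0.2333, 0.0938]
orientation: [0.984, 0.178, 0.003, -0.0]
wrist_force: [-9.7, -2.7, 25.5]
gripper_width: 0.022
gripper_force: 79.6
```

```bash
python3 -m crank '[[0,0.3,0,-1,0,0,0],[0,0.3,0,-1,0,0,0],[0,0.3,0,-1,0,0,0],[0,0,0,-1,0,0,0],[0,0,0,-0.5,0,0,0],[0,0,0,0,0,0,0],[0,0,0,0,0,0,0]]'
```

```text
time_s: 12.85
tool_pos: [0.5507, 0.2332, 0.0939]
orientation: [0.984, 0.178, 0.001, -0.0]
wrist_force: [-2.7, -0.5, 7.6]
gripper_width: 0.0222
gripper_force: 78.5
```

```bash
python3 -m crank '[[0,0,0,-1,0,0,0],[0,0,0,0,0,0,0],[30,0,0,0,0,0,0],[60,0,0,0,0,0,0],[100,0,0,0,0,0,0],[100,0,0,0,0,0,0],[100,0,0,0,0,0,0],[100,0,0,0,0,0,0],[100,0,0,0,0,0,0],[100,0,0,0,0,0,0]]' 40
python3 - <<'E'
from h import *
np.set_printoptions(precision=4,suppress=True)
from scipy.optimize import least_squares
go(.549,.2322,.066)
def fit(P,r):
    c=P.mean(0)[:2]
    return least_squares(lambda p:np.hypot(P[:,0]-p[0],P[:,1]-p[1])-r,c+[0,.02],loss='soft_l1',f_scale=.001).x
im,d=grab_frame("side"); P=cloud("side",d)
save("e.png",cv2.resize(im[80:260,220:360],None,fx=3.3,fy=3.3))
x,y=.549,.2318
for lo,hi,r in((.005,.045,.031),(.052,.063,.038),(.069,.082,.024)):
    Q=P[(np.hypot(P[:,0]-x,P[:,1]-y)<.042)&(P[:,2]>lo)&(P[:,2]<hi)]
    print(lo,len(Q),(Q.min(0)+Q.max(0))/2,np.ptp(Q,axis=0),fit(Q,r))
E
```

```text
time_s: 13.85
tool_pos: [0.5502, 0.2329, 0.0938]
orientation: [0.984, 0.178, 0.0, 0.0]
wrist_force: [0.0, -0.2, -0.6]
gripper_width: 0.0854
gripper_force: 0.0
t 13.85 tcp [550.2 232.9  93.8] tool-mm [-1.4  0.3 27.8] tilt [-0.  -0.  20.5] F [ 0.  -0.2 -0.6] w 0.0854 g 0.0
0.005 272 [0.5482 0.2147 0.025 ] [0.0591 0.0352 0.0399] [0.5491 0.2338]
0.052 99 [0.5474 0.2122 0.0575] [0.0725 0.0442 0.0109] [0.5489 0.2326]
0.069 94 [0.5485 0.2276 0.0754] [0.046  0.0437 0.0129] [0.5491 0.2323]
```

View pics/e.png

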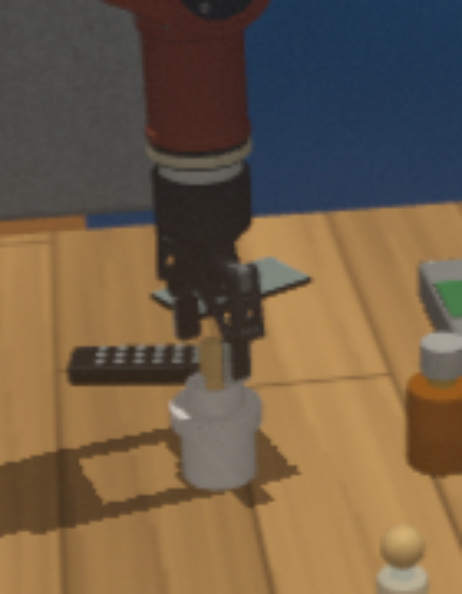

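The lids are seated on the tin (crop 215,420) with the fingers open either side of the knob. The collar axis is about 1 mm off in tool x. I'll descend around the collar.

```bash
python3 -m crank '[[100,-1.2,0.3,3,0,0,0],[100,0,0,6,0,0,0],[100,0,0,6,0,0,0],[100,0,0,6,0,0,0],[100,0,0,4,0,0,0],[100,0,0,2,0,0,0],[100,0,0,0,0,0,0],[75,0,0,0,0,0,0],[70,0,0,0,0,0,0],[65,0,0,0,0,0,0],[60,0,0,0,0,0,0],[60,0,0,0,0,0,0]]' 30
```

```text
time_s: 15.1
tool_pos: [0.5492, 0.2323, 0.067]
orientation: [0.984, 0.178, 0.0, -0.0]
wrist_force: [-0.4, 0.5, 0.0]
gripper_width: 0.051
gripper_force: 0.0
```

Next I'll close gently onto the collar.

```bash
python3 -m crank '[[58,0,0,0,0,0,0],[57,0,0,0,0,0,0],[56,0,0,0,0,0,0],[55,0,0,0,0,0,0],[54,0,0,0,0,0,0],[52,0,0,0,0,0,0],[50,0,0,0,0,0,0],[45,0,0,0,0,0,0],[40,0,0,0,0,0,0],[40,0,0,0,0,0,0],[40,0,0,0,0,0,0],[40,0,0,0,0,0,0]]' 30
```

```text
time_s: 16.3
tool_pos: [0.5492, 0.2324, 0.0672]
orientation: [0.984, 0.178, 0.0, -0.0]
wrist_force: [-2.0, 0.6, 5.0]
gripper_width: 0.0466
gripper_force: 30.6
```

```bash
python3 -m crank '[[40,0,0,-1,0,0,0],[40,0,0,-1,0,0,0],[40,0,0,-1,0,0,0],[40,0,0,-2,0,0,0],[40,0,0,-2,0,0,0],[40,0,0,-3,0,0,0],[40,0,0,-3,0,0,0],[40,0,0,-3,0,0,0],[40,0,0,-2,0,0,0],[40,0,0,0,0,0,0],[40,0,0,0,0,0,0]]'
python3 - <<'E'
from h import *
go(.549,.2323,.177)
im,d=grab_frame("side")
save("f.png",cv2.resize(im[80:260,220:360],None,fx=3.3,fy=3.3))
E
```

```text
time_s: 17.4
tool_pos: [0.5491, 0.2322, 0.0848]
orientation: [0.984, 0.178, 0.0, 0.0]
wrist_force: [-0.6, -0.8, -1.2]
gripper_width: 0.0465
gripper_force: 30.9
t 17.4 tcp [549.1 232.2  84.8] tool-mm [ -0.1  -0.1 -92.2] tilt [-0.  -0.  20.5] F [-0.6 -0.8 -1.2] w 0.0465 g 30.9
```

View pics/f.png

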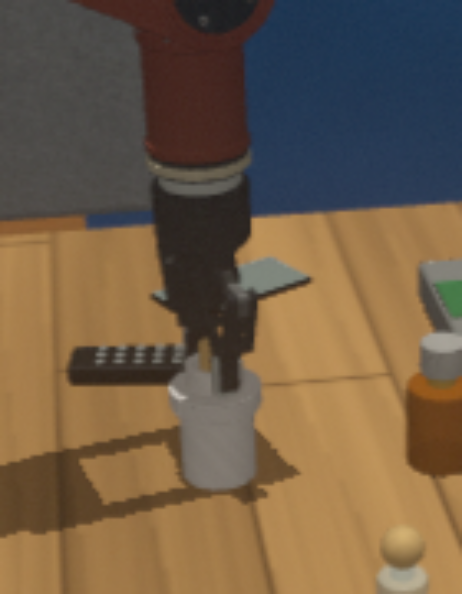

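The outer lid has risen (crop 215,390, before 415) with the tin still in place, and the load fits one lid. I'll continue straight up.

```bash
python3 -m crank '[[40,0,0,-3,0,0,0],[40,0,0,-5,0,0,0],[40,0,0,-6,0,0,0],[40,0,0,-6,0,0,0],[40,0,0,-6,0,0,0],[40,0,0,-6,0,0,0],[40,0,0,-6,0,0,0],[40,0,0,-6,0,0,0],[40,0,0,-6,0,0,0],[40,0,0,-6,0,0,0],[40,0,0,-6,0,0,0],[40,0,0,-6,0,0,0],[40,0,0,-6,0,0,0],[40,0,0,-6,0,0,0],[40,0,0,-5,0,0,0],[40,0,0,-3,0,0,0],[40,0,0,0,0,0,0],[40,0,0,0,0,0,0],[40,0,0,0,0,0,0]]'
python3 - <<'E'
from h import *
go(.549,.2323,.177)
im,d=grab_frame("side")
P=cloud("side",d); Q=P[(np.hypot(P[:,0]-.549,P[:,1]-.2323)<.045)]
for lo in np.arange(0,.23,.01):
    q=Q[(Q[:,2]>=lo)&(Q[:,2]<lo+.01)]
    if len(q): print(round(lo,2),len(q),np.round((q.min(0)+q.max(0))/2,3),np.round(np.ptp(q,axis=0),3))
save("g.png",cv2.resize(im[80:260,220:360],None,fx=3.3,fy=3.3))
E
```

```text
time_s: 19.35
tool_pos: [0.5489, 0.2322, 0.1724]
orientation: [0.984, 0.178, -0.0, 0.0]
wrist_force: [-0.4, -0.4, -1.7]
gripper_width: 0.0465
gripper_force: 30.9
t 19.35 tcp [548.9 232.2 172.4] tool-mm [ 0.1 -0.1 -4.6] tilt [-0.    0.04 20.5 ] F [-0.4 -0.4 -1.7] w 0.0465 g 30.9
0.0 108 [0.55  0.22  0.005] [0.084 0.063 0.01 ]
0.01 67 [0.548 0.214 0.015] [0.058 0.029 0.01 ]
0.02 74 [0.548 0.213 0.025] [0.058 0.03  0.01 ]
0.03 68 [0.548 0.215 0.035] [0.06  0.034 0.01 ]
0.04 76 [0.548 0.215 0.045] [0.06  0.031 0.009]
0.05 60 [0.55  0.215 0.055] [0.063 0.034 0.01 ]
0.06 221 [0.55  0.229 0.065] [0.066 0.066 0.01 ]
0.07 18 [0.548 0.228 0.075] [0.014 0.015 0.008]
0.08 23 [0.549 0.226 0.085] [0.014 0.012 0.009]
0.09 18 [0.549 0.226 0.096] [0.022 0.014 0.008]
0.1 31 [0.549 0.224 0.105] [0.022 0.014 0.009]
0.11 33 [0.55  0.227 0.115] [0.022 0.019 0.009]
0.12 25 [0.548 0.232 0.123] [0.018 0.021 0.005]
0.15 56 [0.549 0.208 0.156] [0.073 0.032 0.007]
0.16 117 [0.549 0.223 0.165] [0.074 0.064 0.01 ]
0.17 163 [0.548 0.225 0.175] [0.074 0.065 0.01 ]
0.18 94 [0.549 0.226 0.185] [0.047 0.064 0.01 ]
0.19 82 [0.547 0.226 0.195] [0.039 0.069 0.01 ]
0.2 64 [0.548 0.226 0.205] [0.04  0.067 0.009]
0.21 44 [0.544 0.226 0.215] [0.041 0.071 0.01 ]
0.22 46 [0.544 0.232 0.225] [0.048 0.072 0.009]
```

View pics/g.png

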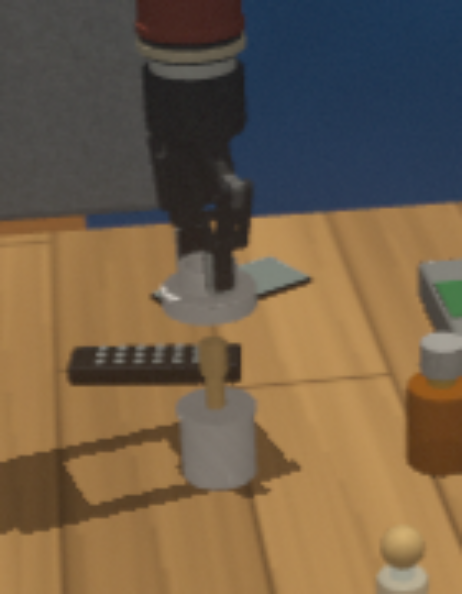

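The outer lid is held level with its lower edge at z ≈ 0.155, clear of the knob top at 0.124. The inner lid is home, with its flange top at about 0.064–0.065, and the tin has not moved.

```bash
python3 -c "
from rig import *
print(job_done())"
```

```text
the job is handed in; nothing more can be done
None
```

The job is done and handed in: both lids were seated and pressed home with about 25 N, then the outer lid was lifted off alone and is held level about 30 mm above the knob, with the inner lid still in the tin, which stayed in place.

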